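# Fan the table markers in the tray and snap the keeper shut

### The job

Lay the yellow table marker from the sloping stand onto the red one in the tray, and then the blue one onto the yellow, like roof shingles in one straight line along the middle of the tray: each covers about half of the one before and its other end lies down on the tray floor. Then swing the tray's keeper bar over the fan and press it down until it snaps fully shut and stays. Keep the red marker in its place, and leave the green marker on the stand and everything else on the table where it is.

Things in the scene. Friction and masses are not known exactly. Their poses are not given: they have to be found in the camera images.
- tray: grey metal tray fixed to the table, 138 (x) x 270 (y) mm; origin at the centre of its underside, z up, y along its length. Inner width 128, inner length 260; side walls rise 12, end walls 18 mm above the floor. A keeper bar is hinged on the +x side at y = 0; a steel latch post (16 x 14, 54 high) stands at x = -71, y = 27 mm
- tray_floor (a point): centre of the tray floor, 6 mm above the tray's origin, same axes. The fan runs along x = 0 towards +y from a wooden starter strip at the -y end; red lies half over the strip, its low end at about y = -24 mm. Markers spaced 46 mm along y lie parallel on each other at 10 degrees, the end towards -y raised, centres 11.8 mm above the floor
- red_c (a point): red marker, already in the tray; a flat rectangular plastic table marker, 90 long (its x) x 46 wide (its y) x 8 mm thick (its z), 40 g; the point is its centre, half-way up. Its x points along the fan (tray +y), down the slope to the end that lies on the tray floor
- yellow_c (a point): yellow marker, in one of the stand's three bays; a flat rectangular plastic table marker, 90 long (its x) x 46 wide (its y) x 8 mm thick (its z), 40 g; the point is its centre, half-way up. There x points up the 35 degree slope, z straight out of the sloping face (up and towards the robot). It lies loose on a rail 26 wide, 12 mm high: both long edges overhang freely by 10 mm; a lip stops its lower end. It comes off along its z
- blue_c (a point): blue marker, in another bay, lying in the same way; a flat rectangular plastic table marker, 90 long (its x) x 46 wide (its y) x 8 mm thick (its z), 40 g; the point is its centre, half-way up. 
- green_c (a point): green marker, in the remaining bay, lying in the same way, to be left there; a flat rectangular plastic table marker, 90 long (its x) x 46 wide (its y) x 8 mm thick (its z), 40 g; the point is its centre, half-way up. 
- keeper (a joint): angle of the keeper bar (rad): 0 shut, level across the tray, its underside 32 mm above the floor; 1.7 to 1.95 at the start (leaning back), 2.0 at most. Aluminium with a red end, 155 mm from hinge to end, 24 wide, 6 thick. It stays at any angle (1 N moves it); from 0.08 to 0.03 rad it needs a push of up to 5 N past a sprung ball, then it snaps to 0 and is held
- keeper_hinge (a point): the keeper's hinge axis (it runs along tray y), 76 mm from the tray's centre line on its +x side and 41 mm above the table; axes as the tray's
- keeper_tip (a point): point on the keeper's outer face (the top when shut), on its centre line, 145 mm from the hinge and 10 mm short of its free end. Axes move with the bar: -x points from hinge to free end, z out of the outer face
- stand: plywood stand fixed to the table, 130 mm deep, 310 wide (its y), 90 high; origin at the centre of its underside; its face slopes up away from the robot (+x) at 35 degrees with three bays at y = -100, 0 and 100 mm
- pencup: white cup of pens, 72 mm wide, 150 high with pens, loose; origin under its centre; to be left
- dish_a: brass footed dish, 148 mm wide, 66 high, loose; origin under its centre; to be left
- tape: orange roll of tape lying flat, 90 mm wide, 24 high, loose; origin under its centre; to be left
- mug: white mug, 80 mm wide, 95 high, loose; origin under its centre; to be left
Things that resemble listed ones, but are neither listed nor needed, are in the scene too. Of the things shaped like the part that bears blue_c, the blue one is meant. Of the things that look like the part that bears yellow_c, the smaller one is meant.

How it is judged:
By the outcome, as a careful person would: the job done as asked, in the order asked, and still so for the second after the job is handed in, with the robot touching nothing.
It also fails if it takes over 64 s, if anything falls off the work surface, if the arm or the gripper's body presses on something with over 40 N, if the wrist force passes 120 N, or if a joint passes its speed limit or range.

### The arm

A 6-joint arm with a two-finger parallel gripper is mounted at the origin on the work surface. World frame = base frame: x ahead of the robot, y to its left, z up, the work surface at z = 0. Lengths are in m, angles in rad, forces in N, time in s.
With the tool pointing down it reaches from about 0.2 to 0.875 m from the base axis. Payload 3.4 kg.
Tool frame: the origin (TCP) lies between the finger pads; the fingertips stand 25 mm ahead of it and the grasp point (between the pads) lies 6 mm ahead of it (r.nose_length is the z of the fingertips in the tool frame, in m); z points along the fingers, x is the direction in which the jaws open and shut, and the axes are right-handed (so a half turn about z gives the same grasp; the last joint's range is limited). The gripper opens to 94 mm and grips with 3 to 60 N. Pads are 16 mm wide; open, the fingers measure 119 mm over their backs; the gripper's body (75 mm by 177 mm) begins 78 mm behind the grasp point.
Start: joints at [-1.297, 0.276, 1.505, -0, 1.361, -0.121], TCP at [0.221, -0.531, 0.23] pointing down, gripper open.
Joint ranges: [-2.89, 2.89], [-0.75, 2.08], [0.22, 2.7], [-1.18, 4.32], [0.11, 2.71], [-2.7, 2.7]. Speed limits (rad/s): [2.57, 2.57, 3.14, 3.14, 3.14, 3.14].

### API

Orientations are given as a unit quaternion [w, x, y, z].
In Python, from plant import r, gripper_to, inverse_kinematics, vision, models, telemetry gives the robot as it stands. Calls block until the motion is done:
- r.move_to(position, orientation): joint-space move of the TCP to a pose.
- r.move_l(position, rot=None, vel=0.15, guard=None): straight line of the TCP; rot=None keeps the orientation; vel is the mean speed in m/s. With guard (N) it stops when the force on the tool has changed by that much, and returns True; else False.
- r.movej(angles): joint-space move.
- gripper_to(opening, f_grip=None): finger opening in m; f_grip is the grip in N (None keeps the last); returns when the fingers have stopped.
- r.hold(seconds).
- inverse_kinematics(position, orientation): joint angles nearest the present ones, or None.
- vision.snapshot(name): name is "side" or "top"; returns the picture (480x640x3 uint8, red, green, blue); there is no depth.
- vision.get_calibration(name): a dict with "fx", "fy", "cx", "cy" (pixels), "D" ([k1, k2, p1, p2, k3] as OpenCV has them; the pictures are not rectified), "position" and "orientation" of the camera in the world. Camera axes: x right, y down, z forward; pixel columns grow to the right and rows downward; lengths in m; the calibration is good to about 2 mm. A picture is of the moment at which its call begins. get_calibration takes no time and is no camera call.
A pose or a line that the arm cannot do raises r.PlanningError and nothing moves.
- r.sign_off(): hands the job in, once; it reports no verdict.
Trained networks look in the newest picture that a camera, given by its name, has taken for a name from the list of things; names that differ only in an ending like _2 or _b are one class to them, and where a whole thing is asked for, a point or a joint stands for the part that bears it (a point fixed in the world has none). Each returns a list of dicts, best first, with "score" (0 to 1); they miss things now and then, are a little off and sometimes report something else, mostly with a low value. They report only what shows in the picture. A call takes as long as a camera call. They do not tell look-alikes from the thing itself.
- models.boxes_of(thing, camera): "at" ([x, y, z] in m, in world coordinates, good to about 4 mm: the middle of the surface that is visible of it).
- models.regions_of(thing, camera): "pixels" (480x640 bool, what is visible of it).
- models.mark_of(thing, camera): "at" ([x, y, z] in m, in world coordinates, good to about 4 mm: a listed point, or the origin of a listed thing).
Readings, each from a call of its own:
- telemetry.current_t(): time.
- telemetry.current_joints(): joint angles.
- telemetry.current_dq(): joint speeds.
- telemetry.current_joint_efforts(): joint torques, N m.
- telemetry.current_ee_pos(): TCP position.
- telemetry.current_tool_rot(): TCP orientation.
- telemetry.current_wrist_force(): force on the tool from outside, world axes, zero at the start.
- telemetry.current_torque(): the same for the moment, N m.
- telemetry.current_opening(): finger opening in m.
Only numpy, scipy, OpenCV 4.12 (cv2) and the standard library are available. Lean on these libraries where they do the work, as an engineer would, in place of code of your own. Each camera call takes 0.05 s, during which the arm holds its last target.

## Working session

There is one attempt and no reset: what is moved stays moved. The work goes in short steps, each a Python script; the robot and the scene stay as the last script left them, time stands still between calls to the robot, and variables do not carry over. Pictures are saved under pics/ and viewed, and the job is handed in when it is done.

```bash
ls -la; mkdir -p pics; python3 - <<'E'
from plant import r, gripper_to, inverse_kinematics, vision, models, telemetry
import cv2
print(telemetry.current_t())
for n in("side","top"):
    im=vision.snapshot(n); cv2.imwrite(f"pics/{n}0.png",im[:,:,::-1]); print(n,vision.get_calibration(n))
print(telemetry.current_t(), r.nose_length)
E
```

```text
total 12
drwxr-xr-x  3 agent agent 4096 Dec  7 13:39 .
drwxr-xr-x 23 root  root  4096 Dec  7 13:39 ..
drwxr-xr-x  2 agent agent 4096 Dec  7 13:39 pics
0.0
side {'fx': 448.6336589161927, 'fy': 448.6336589161927, 'cx': 318.1369370531188, 'cy': 240.02186494499773, 'D': array([-0.11647924,  0.        ,  0.        ,  0.        ,  0.        ]), 'position': array([0.05899198, 0.6360342 , 0.71092215]), 'orientation': array([ 0.134497  , -0.30540659,  0.85037769, -0.40681097])}
top {'fx': 586.5318425258345, 'fy': 586.5318425258345, 'cx': 313.14887130130256, 'cy': 242.05941703415454, 'D': array([-0.17450612,  0.        ,  0.        ,  0.        ,  0.        ]), 'position': array([0.44630788, 0.04846375, 1.39526313]), 'orientation': array([-0.02626687,  0.71695686, -0.69614523,  0.02578221])}
0.1 0.025
```

View pics/side0.png

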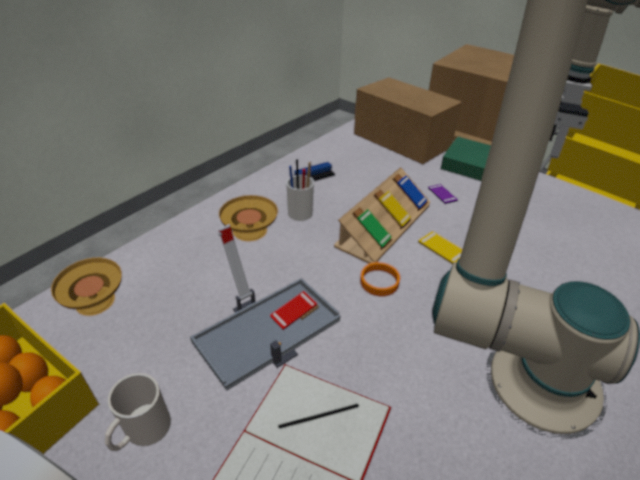

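View pics/top0.png

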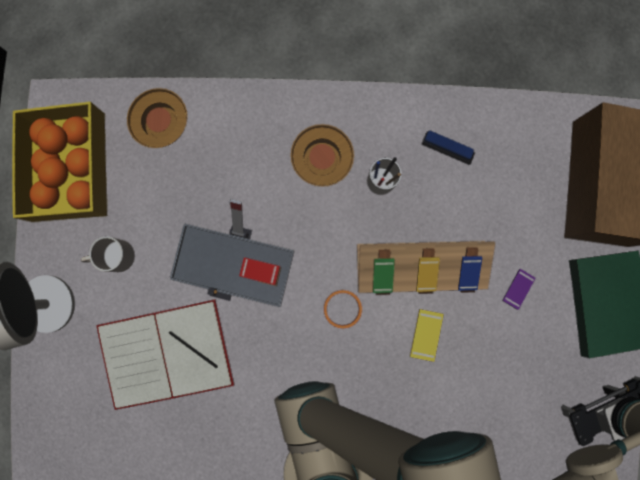

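The side view shows the tray (265,330) with red at (295,310), the raised keeper at (235,265), and the stand with green (375,228), yellow (395,208) and blue (412,190). In the top view, the stand has green (384,273), yellow (428,273) and blue (471,272).

Look-alikes in the top view:
- **Yellow:** a larger plate lies on the table at (427,335). The smaller one, on the stand, is meant.
- **Blue:** there is a purple plate at (519,289) and a dark blue block at (448,147). The blue marker on the stand is meant.

```bash
cat > h.py <<'E'
from plant import r, gripper_to, inverse_kinematics, vision, models, telemetry
import cv2, numpy as np
from scipy.spatial.transform import Rotation as R
def cam(n):
    c=vision.get_calibration(n); K=np.array([[c['fx'],0,c['cx']],[0,c['fy'],c['cy']],[0,0,1.]])
    q=c['orientation']; Rc=R.from_quat([q[1],q[2],q[3],q[0]]).as_matrix()
    return K,np.array(c['D']),np.array(c['position']),Rc
def proj(n,P):
    K,D,p,Rc=cam(n); P=np.atleast_2d(P).astype(float)
    rv,_=cv2.Rodrigues(Rc.T); return cv2.projectPoints(P,rv,-Rc.T@p,K,D)[0].reshape(-1,2)
def ray(n,uv):
    K,D,p,Rc=cam(n); x=cv2.undistortPoints(np.array(uv,float).reshape(-1,1,2),K,D).reshape(-1,2)
    return p,(Rc@np.c_[x,np.ones(len(x))].T).T
def onz(n,uv,z):
    p,d=ray(n,uv); return p+d*((z-p[2])/d[:,2])[:,None]
def snap(n,f=None):
    im=vision.snapshot(n)
    if f: cv2.imwrite(f"pics/{f}.png",im[:,:,::-1])
    return im
def crop(im,f,x0,y0,x1,y1,s):
    cv2.imwrite(f"pics/{f}.png",cv2.resize(np.ascontiguousarray(im[y0:y1,x0:x1,::-1]),None,fx=s,fy=s,interpolation=cv2.INTER_CUBIC))
def quat(M):
    q=R.from_matrix(M).as_quat(); return np.array([q[3],q[0],q[1],q[2]])
E
python3 - <<'E'
from h import *
np.set_printoptions(precision=4,suppress=True)
ims={n:snap(n) for n in("side","top")}
for n in ims:
    for t in["tray","tray_floor","red_c","yellow_c","blue_c","green_c","keeper_hinge","keeper_tip","stand"]:
        for d in models.mark_of(t,n)[:3]:
            if d['score']>.3: print(n,t,round(d['score'],2),np.array(d['at']),proj(n,d['at'])[0].round(0))
crop(ims['top'],'c_top_stand',350,230,550,370,4)
crop(ims['top'],'c_top_tray',160,190,310,310,5)
crop(ims['side'],'c_side_stand',320,150,480,270,5)
crop(ims['side'],'c_side_tray',180,210,350,390,4)
print(telemetry.current_t())
E
```

```text
side tray 0.93 [0.4883 0.244  0.0006] [268. 332.]
side tray_floor 0.96 [0.4889 0.245  0.0087] [267. 330.]
side red_c 0.85 [0.4798 0.1766 0.0165] [293. 310.]
side yellow_c 0.67 [ 0.7047 -0.1065  0.0011] [300. 213.]
side yellow_c 0.65 [ 0.3369 -0.2257  0.0108] [444. 245.]
side yellow_c 0.57 [ 0.4802 -0.209   0.0622] [394. 209.]
side blue_c 0.96 [ 0.4833 -0.311   0.065 ] [413. 191.]
side blue_c 0.59 [ 0.4519 -0.4492  0.0043] [442. 193.]
side green_c 0.93 [ 0.4722 -0.1091  0.0634] [375. 228.]
side keeper_hinge 0.85 [0.5643 0.2271 0.0445] [245. 295.]
side keeper_tip 0.59 [0.6175 0.2117 0.1765] [226. 230.]
side stand 0.68 [ 0.4981 -0.2078  0.0005] [385. 226.]
top tray 0.82 [0.4898 0.2392 0.0023] [233. 265.]
top tray_floor 0.63 [ 0.3941 -0.0217 -0.0032] [342. 308.]
top tray_floor 0.6 [0.4874 0.2425 0.0041] [232. 265.]
top red_c 0.83 [0.4793 0.1789 0.0173] [258. 270.]
top yellow_c 0.71 [ 0.478  -0.2098  0.0673] [427. 274.]
top yellow_c 0.7 [ 0.3397 -0.2216  0.0044] [425. 333.]
top blue_c 0.86 [ 0.4544 -0.4499  0.0042] [519. 287.]
top blue_c 0.65 [ 0.4885 -0.3068  0.0667] [468. 271.]
top green_c 0.75 [ 0.4709 -0.1088  0.0661] [382. 276.]
top keeper_hinge 0.55 [0.5661 0.2288 0.0408] [237. 231.]
top keeper_hinge 0.46 [ 0.3972 -0.0226 -0.0006] [342. 307.]
top keeper_tip 0.59 [0.6159 0.2172 0.1747] [235. 202.]
top keeper_tip 0.41 [ 0.7495  0.039  -0.0015] [321. 160.]
top stand 0.7 [ 0.502  -0.2071 -0.001 ] [420. 265.]
1.1
```

View pics/c_top_stand.png

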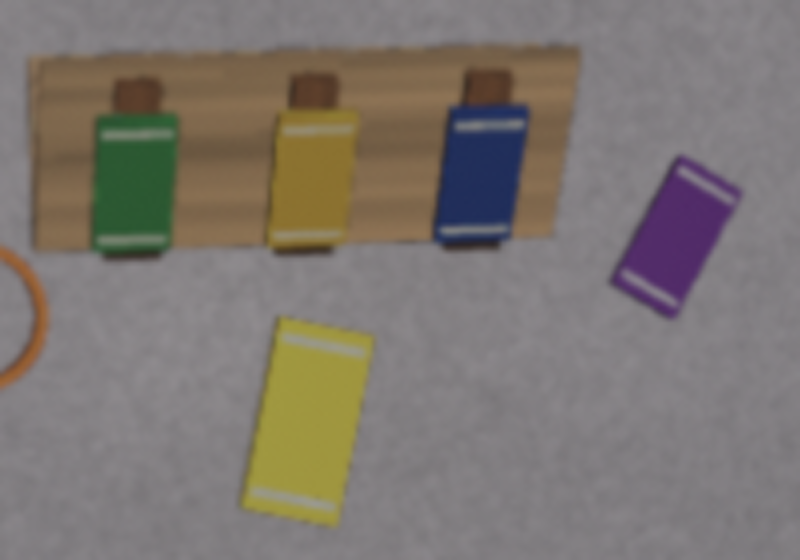

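View pics/c_top_tray.png

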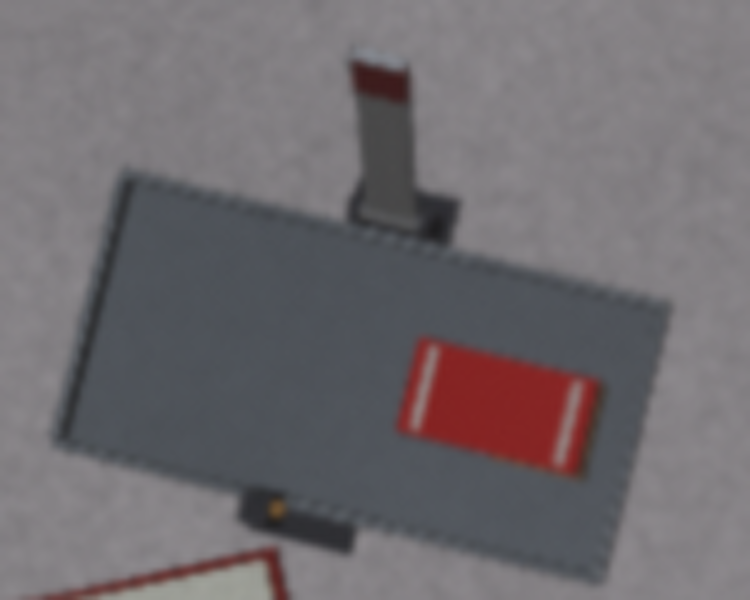

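View pics/c_side_stand.png

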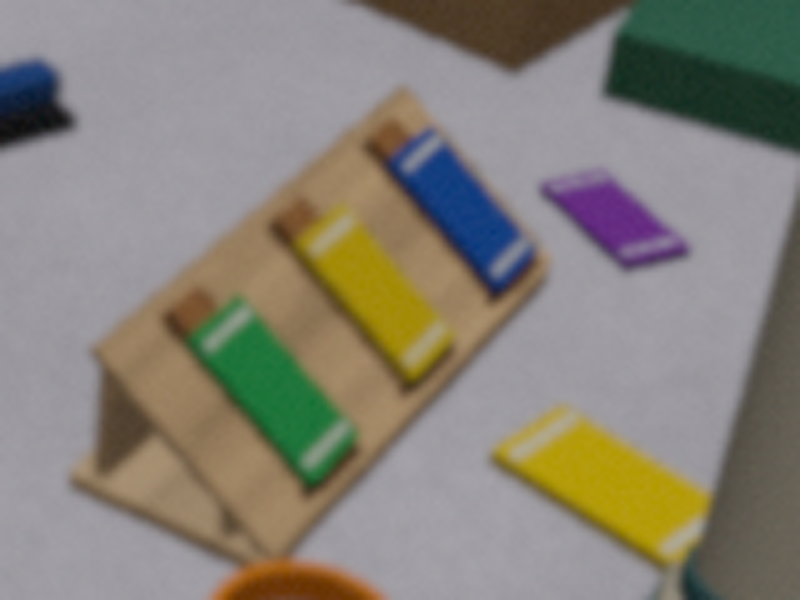

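View pics/c_side_tray.png

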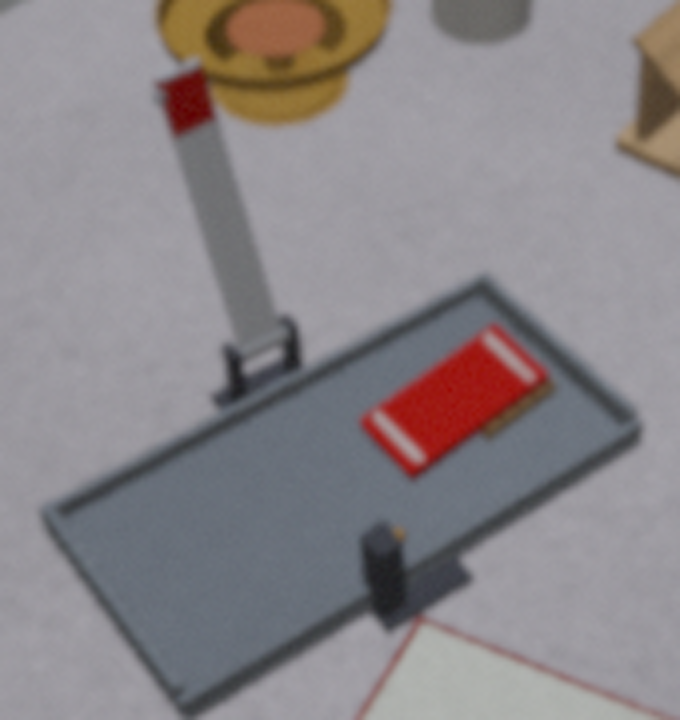

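Confirmed in the crops: the stand's yellow marker is smaller than the table one, and the blue stand marker is the blue one (the other is purple). Next I'll fit precise poses from the masks.

```bash
cat > fit.py <<'E'
from h import *
from scipy.optimize import minimize
def boxpts(l,w,h,z0=None):
    return np.array([[sx*l/2,sy*w/2,sz*h/2] for sx in(-1,1) for sy in(-1,1) for sz in(-1,1)])
S=4
def hullmask(n,P,bb):
    x0,y0,x1,y1=bb; q=(proj(n,P)+.5-[x0,y0])*S
    m=np.zeros(((y1-y0)*S,(x1-x0)*S),np.uint8)
    cv2.fillConvexPoly(m,cv2.convexHull(np.round(q*16).astype(np.int32)),1,shift=4); 
    return cv2.resize(m.astype(np.float32),(x1-x0,y1-y0),interpolation=cv2.INTER_AREA)
def fit(ptsf,masks,p0,scale):
    bbs={}
    for n,m in masks.items():
        ys,xs=np.nonzero(m); bbs[n]=(max(xs.min()-8,0),max(ys.min()-8,0),xs.max()+9,ys.max()+9)
    def cost(u):
        P=ptsf(p0+u*scale); c=0
        for n,m in masks.items():
            b=bbs[n]; h=hullmask(n,P,b); mm=m[b[1]:b[3],b[0]:b[2]].astype(np.float32)
            c+=np.abs(h-mm).sum()/mm.sum()
        return c
    k=len(p0); sim=np.vstack([np.zeros(k),np.eye(k)*1.0]); 
    o=minimize(cost,np.zeros(k),method='Nelder-Mead',options=dict(initial_simplex=sim,maxiter=400,xatol=.01,fatol=1e-5))
    return p0+o.x*scale,o.fun
def getmask(t,n,near):
    uv=proj(n,near)[0]; best=None
    for d in models.regions_of(t,n):
        m=d['pixels']; ys,xs=np.nonzero(m)
        if len(xs)<30: continue
        e=np.hypot(xs.mean()-uv[0],ys.mean()-uv[1])
        if e<12 and (best is None or e<best[0]): best=(e,m)
    return None if best is None else best[1]
def Rz(a): return R.from_euler('z',a).as_matrix()
def Ry(a): return R.from_euler('y',a).as_matrix()
E
python3 - <<'E'
from fit import *
np.set_printoptions(precision=4,suppress=True)
for n in("side","top"): snap(n)
import pickle
near=dict(red_c=[.4795,.178,.017],yellow_c=[.479,-.2095,.065],blue_c=[.486,-.309,.066],green_c=[.4716,-.109,.065])
M={}
for t,p in near.items():
    M[t]={n:getmask(t,n,p) for n in("side","top")}
M['tray']={}
for n in("side","top"):
    ds=models.regions_of('tray',n); print(n,[(round(d['score'],2),d['pixels'].sum()) for d in ds][:3]); M['tray'][n]=ds[0]['pixels']
ds={n:[d['pixels'] for d in models.regions_of('keeper',n)][:1] for n in("side","top")}
M['keeper']={n:v[0] for n,v in ds.items() if v}
pickle.dump(M,open('M.pkl','wb'))
B=boxpts(.09,.046,.008)
for t,p in near.items():
    print(t,{n:(None if m is None else int(m.sum())) for n,m in M[t].items()})
    for use in(("side","top"),("side",),("top",)):
        mk={n:M[t][n] for n in use if M[t][n] is not None}
        if not mk: continue
        if t=='red_c': f=lambda q:(Rz(np.pi/2+q[2])@Ry(np.radians(10))@B.T).T+[q[0],q[1],.0178]; p0=np.array([p[0],p[1],-.2])
        else: f=lambda q:(Rz(q[2])@Ry(np.radians(-35))@B.T).T+[q[0],q[1],q[3]]; p0=np.array([p[0],p[1],0,p[2]])
        k=len(p0)
        q,c=fit(f,mk,p0,np.array([.004,.004,.06,.004])[:k]); print(use,q,round(c,3))
# tray: floor plate outline hull incl. walls approx
def tray(q):
    P=[]
    for sx in(-1,1):
        for sy in(-1,1):
            for z in(0,.024): P.append([sx*.069,sy*.135,z])
    return (Rz(q[2])@np.array(P).T).T+[q[0],q[1],0]
for use in(("side","top"),("side",),("top",)):
    q,c=fit(tray,{n:M['tray'][n] for n in use},np.array([.489,.242,-.2]),np.array([.004,.004,.05])); print('tray',use,q,round(c,3))
print(telemetry.current_t())
E
```

```text
side [(0.69, np.int64(891)), (0.63, np.int64(8732))]
top [(0.77, np.int64(6569)), (0.25, np.int64(4668))]
red_c {'side': 866, 'top': 726}
('side', 'top') [ 0.4779  0.1763 -0.2138] 0.148
('side',) [ 0.4789  0.1765 -0.2285] 0.066
('top',) [ 0.477   0.176  -0.2062] 0.054
yellow_c {'side': 491, 'top': 728}
('side', 'top') [ 0.4805 -0.2118  0.0551  0.063 ] 0.184
('side',) [ 0.4816 -0.2104  0.0717  0.0642] 0.081
('top',) [ 0.4787 -0.2111  0.0314  0.0686] 0.061
blue_c {'side': 477, 'top': 660}
('side', 'top') [ 0.4847 -0.309   0.0461  0.064 ] 0.208
('side',) [ 0.4844 -0.3061  0.0065  0.0657] 0.066
('top',) [ 0.4842 -0.313   0.1063  0.0552] 0.085
green_c {'side': 536, 'top': 694}
('side', 'top') [ 0.4726 -0.1093  0.0624  0.0634] 0.241
('side',) [ 0.4755 -0.1103  0.0828  0.0631] 0.148
('top',) [ 0.4716 -0.1092  0.0444  0.062 ] 0.073
tray ('side', 'top') [ 0.4875  0.2421 -0.2117] 1.326
tray ('side',) [ 0.4623  0.2567 -0.1333] 1.0
tray ('top',) [ 0.4891  0.2427 -0.2132] 0.231
1.8
```

```bash
python3 - <<'E'
from fit import *
import pickle
np.set_printoptions(precision=4,suppress=True)
M=pickle.load(open('M.pkl','rb'))
snap('side'); ds=models.regions_of('tray','side'); print([(round(d['score'],2),int(d['pixels'].sum()),np.argwhere(d['pixels']).mean(0)) for d in ds])
M['tray']['side']=max(ds,key=lambda d:d['pixels'].sum())['pixels']
pickle.dump(M,open('M.pkl','wb'))
def tray(q):
    P=[[sx*.069,sy*.135,z] for sx in(-1,1) for sy in(-1,1) for z in(0,.018)]+[[sx*.069,sy*.135,.024] for sx in(-.94,.94) for sy in(-1,1)]
    return (Rz(q[2])@np.array(P).T).T+[q[0],q[1],0]
for use in(("side","top"),("side",),("top",)):
    q,c=fit(tray,{n:M['tray'][n] for n in use},np.array([.489,.242,-.2]),np.array([.004,.004,.05])); print('tray',use,q,round(c,3))
# joint stand fit
B=boxpts(.09,.046,.008)
ts=[('green_c',1),('yellow_c',0),('blue_c',-1)]
from scipy.optimize import minimize
def run(use):
    items=[]
    for t,k in ts:
        for n in use:
            m=M[t][n]; ys,xs=np.nonzero(m); items.append((k,n,m,(xs.min()-8,ys.min()-8,xs.max()+9,ys.max()+9)))
    p0=np.array([.479,-.2095,.06,.064]); s=np.array([.003,.003,.03,.003])
    def cost(u):
        q=p0+u*s; c=0
        for k,n,m,b in items:
            P=(Rz(q[2])@(Ry(np.radians(-35))@B.T+np.array([[0],[.1*k],[0]]))).T+[q[0],q[1],q[3]]
            mm=m[b[1]:b[3],b[0]:b[2]].astype(np.float32); c+=np.abs(hullmask(n,P,b)-mm).sum()/mm.sum()
        return c
    o=minimize(cost,np.zeros(4),method='Nelder-Mead',options=dict(initial_simplex=np.vstack([np.zeros(4),np.eye(4)]),xatol=.01,fatol=1e-5))
    print(use,p0+o.x*s,o.fun)
for u in(("side","top"),("side",),("top",)): run(u)
for n,m in M['keeper'].items(): print(n,m.sum(),np.argwhere(m).mean(0))
# overlays
import cv2
for n in("side","top"):
    im=snap(n); im=cv2.resize(im,None,fx=1,fy=1)
    for t in M:
        if n in M[t] and M[t][n] is not None:
            c,_=cv2.findContours(M[t][n].astype(np.uint8),cv2.RETR_EXTERNAL,cv2.CHAIN_APPROX_NONE); cv2.drawContours(im,c,-1,(255,255,255),1)
    b=(170,150,480,400) if n=='side' else(150,180,500,330)
    crop(im,'ov_'+n,*b,2)
E
```

```text
[(0.93, 8813, array([326.477 , 257.7085]))]
tray ('side', 'top') [ 0.4899  0.2427 -0.2131] 0.501
tray ('side',) [ 0.491   0.2434 -0.2139] 0.267
tray ('top',) [ 0.4893  0.2423 -0.2143] 0.228
('side', 'top') [ 0.479  -0.2099  0.0582  0.0631] 0.6861340403556824
('side',) [ 0.4803 -0.2089  0.0575  0.0647] 0.32482078671455383
('top',) [ 0.4784 -0.2099  0.0535  0.0664] 0.3008905053138733
side 907 [261.3352 234.4609]
top 402 [217.4652 236.4104]
```

View pics/ov_side.png

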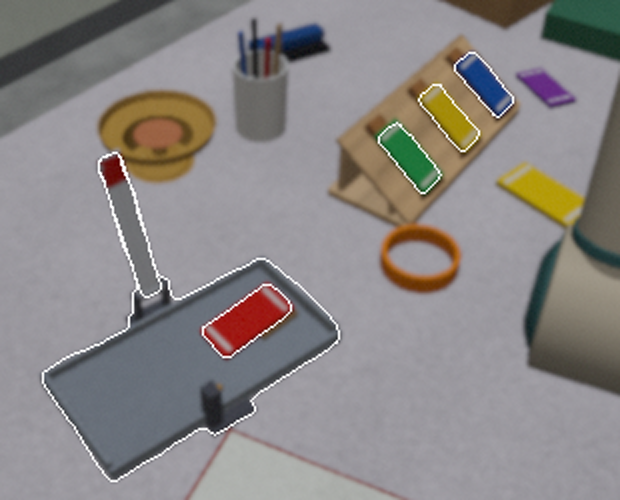

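View pics/ov_top.png

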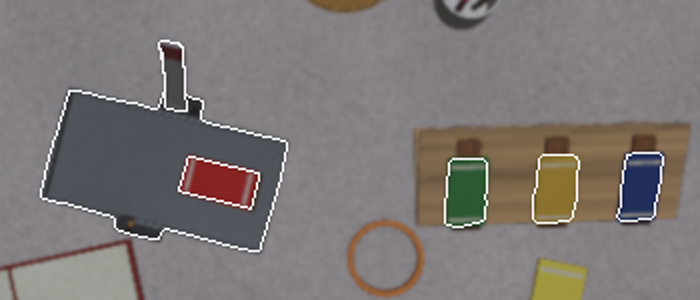

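```bash
python3 - <<'E'
from fit import *
np.set_printoptions(precision=4,suppress=True)
P=onz('top',[[185.6,224.4],[171.6,278],[294,250.4],[280.6,305.6]],.021); print(P,P.mean(0))
s=np.array([[485,275],[47,515],[640,430],[185,712]])/4.+[180,210]
P=onz('side',s,.024); print(P,P.mean(0))
# side view subpixel red edges vs floor: project nominal model
t=np.array([.4895,.2425,0]);Rt=Rz(-.2135)
for n,o,k in(("top",(160,190,310,310),5),("side",(180,210,350,390),4)):
    im=snap(n); x0,y0,x1,y1=o; c=cv2.resize(np.ascontiguousarray(im[y0:y1,x0:x1,::-1]),None,fx=k,fy=k,interpolation=cv2.INTER_CUBIC)
    def line(L,col):
        q=((proj(n,(Rt@np.array(L).T).T+t)-[x0,y0]+.5)*k-.5).round().astype(int); cv2.polylines(c,[q],True,col,1)
    line([[a*.069,b*.135,.018] for a,b in((1,1),(1,-1),(-1,-1),(-1,1))],(0,255,0))
    line([[a*.064,b*.130,.006] for a,b in((1,1),(1,-1),(-1,-1),(-1,1))],(0,255,255))
    for cy in(-.0683,-.0223,.0237):
        Bt=(Ry(0)@np.array([[a*.045,b*.023,.004] for a,b in((1,1),(1,-1),(-1,-1),(-1,1))]).T)
        Q=(Rz(np.pi/2)@Ry(np.radians(10))@Bt).T+[0,cy,.0178]; line(Q,(255,255,255))
    cv2.imwrite(f"pics/nom_{n}.png",c)
E
```

```text
[[0.5808 0.3549 0.021 ]
 [0.4526 0.383  0.021 ]
 [0.5267 0.0953 0.021 ]
 [0.3966 0.1225 0.021 ]] [0.4892 0.2389 0.021 ]
[[0.521  0.1022 0.024 ]
 [0.5737 0.3635 0.024 ]
 [0.3891 0.1367 0.024 ]
 [0.4432 0.3937 0.024 ]] [0.4817 0.249  0.024 ]
```

View pics/nom_top.png

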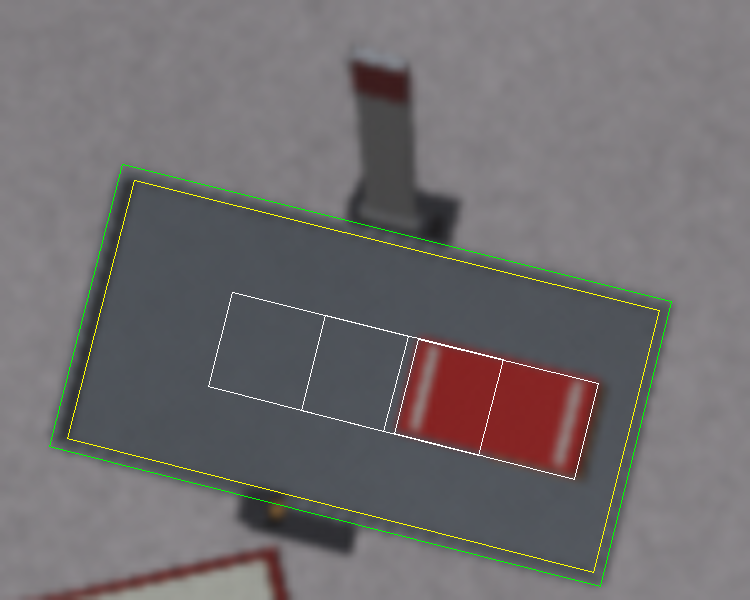

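View pics/nom_side.png

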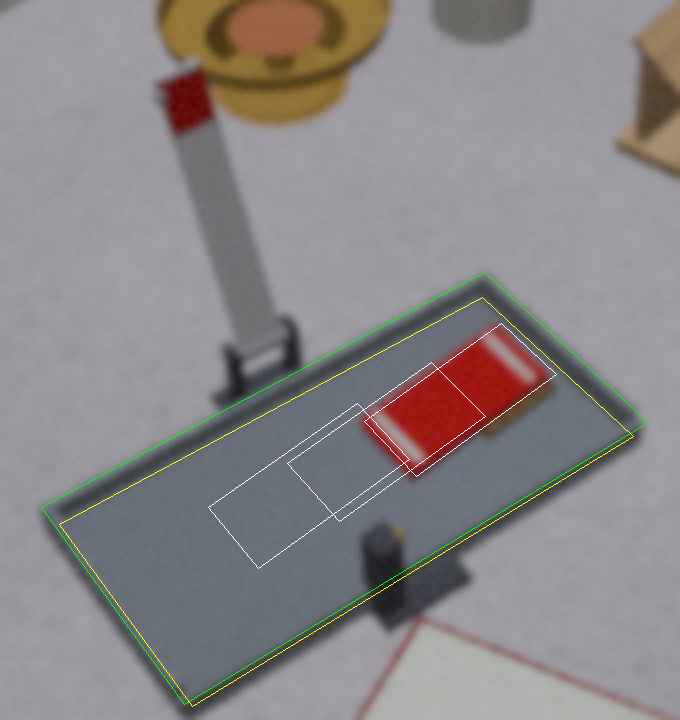

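The nominal overlay (tray at 0.4895, 0.2425, yaw −0.2135) matches both pictures, and red sits at the expected place to about 1 mm. Next, an IK check.

```bash
cat > plan.py <<'E'
from fit import *
T0=np.array([.4897,.2426,0.]); TY=-.2135; TR=Rz(TY)
SY=.057; YC=np.array([.4790,-.2097,.0645]); BC=YC+Rz(SY)@np.array([0,-.1,0])
MS=Rz(SY)@Ry(np.radians(-35))           # marker axes on stand
MT=TR@Rz(np.pi/2)@Ry(np.radians(10))    # marker axes in tray
def tool(Mm,s): # tool frame from marker frame
    return np.c_[s*Mm[:,1], s*Mm[:,0], -Mm[:,2]]
def tcp(c,Mm,off,back): return c+Mm@np.array([off,0,back])
def place_c(y,dx=.0007,dz=0): return T0+TR@np.array([dx,y,.0178+dz])
E
python3 - <<'E'
from plan import *
np.set_printoptions(precision=3,suppress=True)
for s in(1,-1):
  print(s,'now',telemetry.current_joints())
  for nm,c,Mm,b in(('y',YC,MS,.018),('y+',YC,MS,.1),('b',BC,MS,.018),('b+',BC,MS,.1),('py',place_c(-.0223),MT,.018),('py+',place_c(-.0223,dz=.1),MT,.018),('pb',place_c(.0237),MT,.018)):
    p=tcp(c,Mm,.006,b); print(nm,p,inverse_kinematics(p,quat(tool(Mm,s))))
E
```

```text
1 now [-1.297  0.276  1.505 -0.     1.361 -0.121]
y [ 0.474 -0.21   0.083] None
y+ [ 0.427 -0.213  0.15 ] None
b [ 0.479 -0.31   0.083] None
b+ [ 0.432 -0.313  0.15 ] None
py [0.488 0.229 0.034] [ 0.407  0.461  1.771 -0.167  1.018 -2.426]
py+ [0.488 0.229 0.134] [ 0.407  0.356  1.651 -0.15   1.24  -2.465]
pb [0.497 0.274 0.034] [ 0.469  0.499  1.696 -0.155  1.062 -2.376]
-1 now [-1.297  0.276  1.505 -0.     1.361 -0.121]
y [ 0.474 -0.21   0.083] [-0.901  0.208  2.28   1.104  0.553 -0.327]
y+ [ 0.427 -0.213  0.15 ] [-1.026  0.034  2.236  0.84   0.748 -0.11 ]
b [ 0.479 -0.31   0.083] [-1.038  0.295  2.13   0.983  0.66  -0.309]
b+ [ 0.432 -0.313  0.15 ] [-1.146  0.153  2.091  0.808  0.833 -0.173]
py [0.488 0.229 0.034] [ 0.407  0.461  1.771 -0.167  1.018  0.716]
py+ [0.488 0.229 0.134] [ 0.407  0.356  1.651 -0.15   1.24   0.677]
pb [0.497 0.274 0.034] [ 0.469  0.499  1.696 -0.155  1.062  0.766]
```

```bash
python3 - <<'E'
from plan import *
np.set_printoptions(precision=4,suppress=True)
q=quat(tool(MS,-1))
r.move_to(tcp(YC,MS,.006,.1),q)
gripper_to(.068,15)
print(telemetry.current_t())
print(r.move_l(tcp(YC,MS,.006,.018),vel=.12,guard=6), telemetry.current_ee_pos()-tcp(YC,MS,.006,.018))
snap('side','pre_y_s'); crop(snap('side'),'pre_y',330,130,480,250,5)
print(telemetry.current_t(),telemetry.current_wrist_force())
E
```

```text
4.15
False [0.     0.     0.0001]
5.0833 [ 0.0534 -0.1192  0.0871]
```

View pics/pre_y.png

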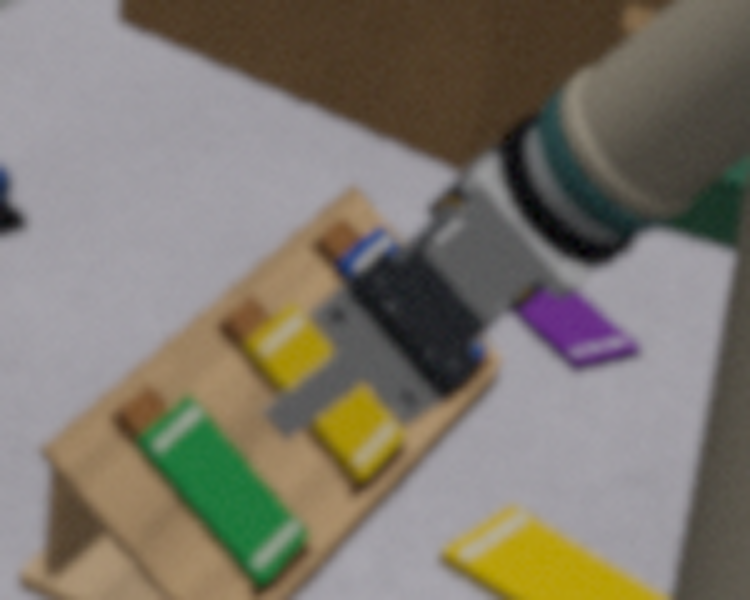

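The near finger straddles yellow at crop (300,400), close to the middle along its length. Closing and lifting.

```bash
python3 - <<'E'
from plan import *
np.set_printoptions(precision=4,suppress=True)
gripper_to(.03,20); print(telemetry.current_opening(),telemetry.current_wrist_force())
r.move_l(tcp(YC,MS,.006,.1),vel=.12); print(telemetry.current_opening(),telemetry.current_wrist_force(),telemetry.current_t())
for n,b in(("side",(330,130,480,250)),("top",(370,220,490,320))):
    im=snap(n); crop(im,'held_y_'+n,*b,5)
    m=getmask('yellow_c',n,tcp(YC,MS,0,.082)); print(n,None if m is None else (m.sum(),np.argwhere(m).mean(0)))
E
```

```text
0.04567612589199929 [-2.9404 -0.6236  3.7697]
0.04592465956065326 [ 0.5612 -0.8883 -0.1973] 6.3917
side None
top (np.int64(583), array([292.1492, 434.7376]))
```

View pics/held_y_side.png

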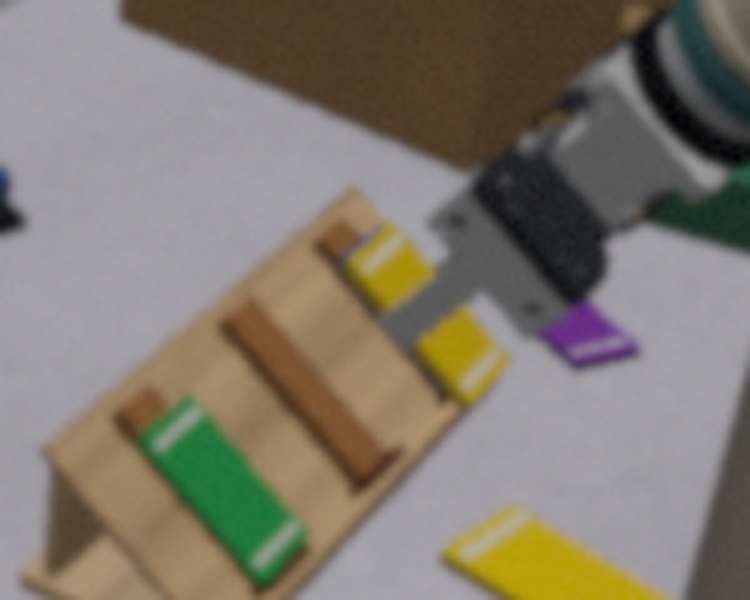

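View pics/held_y_top.png

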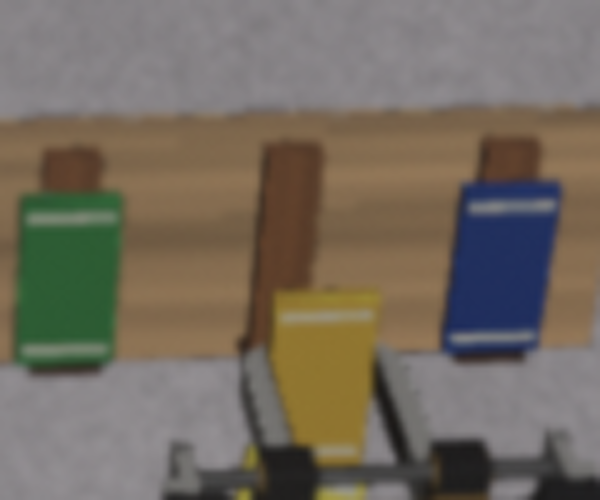

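```bash
python3 - <<'E'
from plan import *
for n,b in(("side",(330,130,480,250)),("top",(370,220,490,320))):
    im=snap(n); x0,y0,x1,y1=b;k=5
    c=cv2.resize(np.ascontiguousarray(im[y0:y1,x0:x1,::-1]),None,fx=k,fy=k,interpolation=cv2.INTER_CUBIC)
    C=tcp(YC,MS,0,.082)
    P=np.array([[a*.045,bb*.023,.004] for a,bb in((1,1),(1,-1),(-1,-1),(-1,1))])
    q=((proj(n,P@MS.T+C)-[x0,y0]+.5)*k-.5).round().astype(int); cv2.polylines(c,[q],True,(255,255,255),1)
    cv2.imwrite(f"pics/hov_{n}.png",c)
E
```

```text
(no output)
```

View pics/hov_side.png

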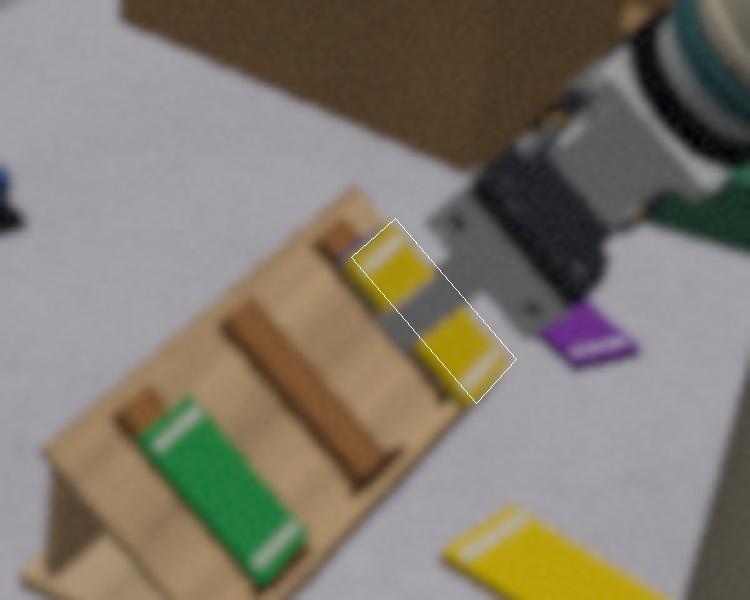

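View pics/hov_top.png

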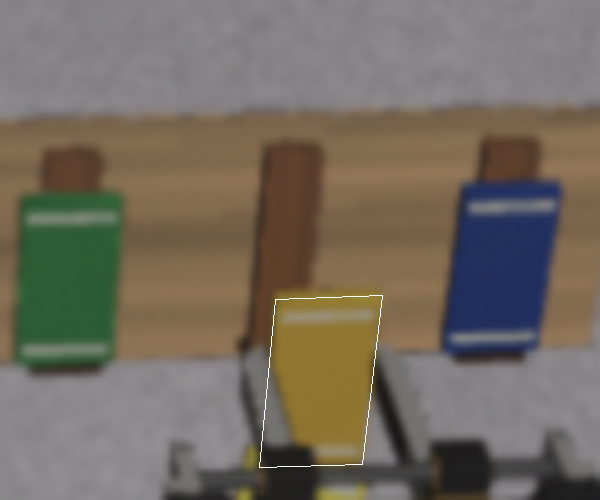

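```bash
python3 - <<'E'
from plan import *
np.set_printoptions(precision=4,suppress=True)
q=quat(tool(MT,-1)); dxm=.006-.0015
g=lambda dz: tcp(place_c(-.0223,dz=dz),MT,dxm,.018)
r.move_to(g(.12),q); print(telemetry.current_t(),telemetry.current_opening())
r.move_l(g(.02),vel=.15)
hit=r.move_l(g(-.004),vel=.03,guard=2.5)
print(hit,telemetry.current_ee_pos()-g(0),telemetry.current_wrist_force(),telemetry.current_t())
for n,b in(("side",(180,210,350,390)),("top",(160,190,310,310))):
    im=snap(n); crop(im,'pl_y_'+n,*b,4)
E
```

```text
8.3167 0.0459100097743796
True [ 0.0004 -0.      0.0026] [0.3453 0.0933 3.5472] 9.725
```

View pics/pl_y_side.png

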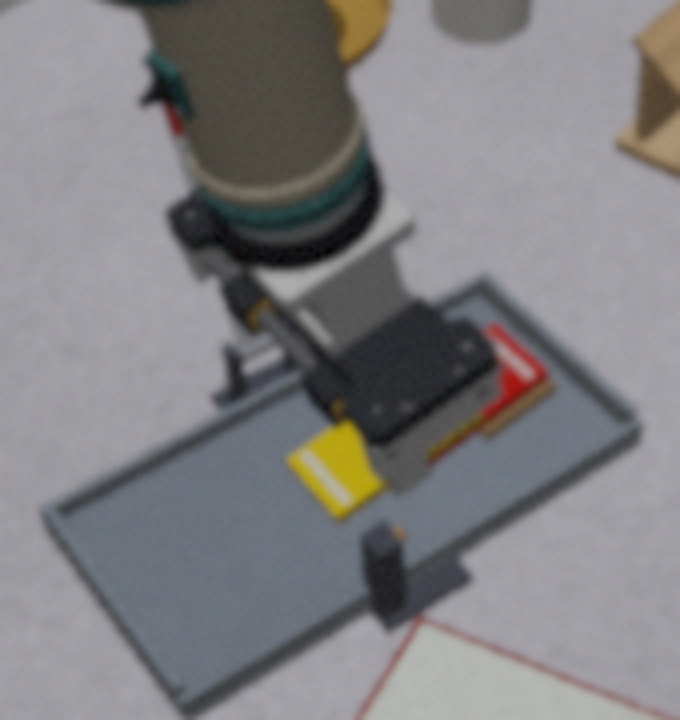

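View pics/pl_y_top.png

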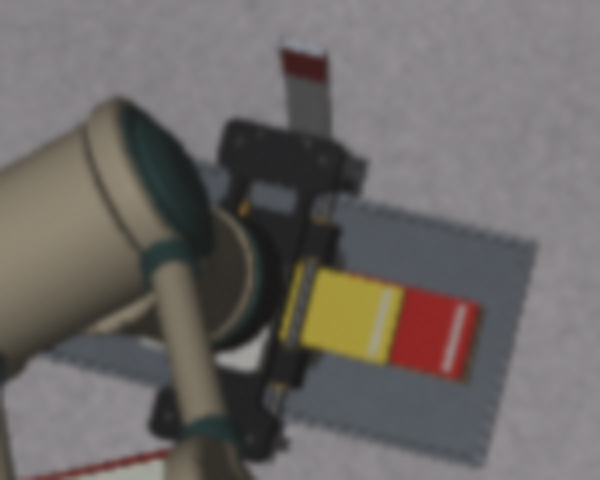

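Yellow's low end in the side view, crop (288,460) to (340,520), matches the nominal overlay. Releasing.

```bash
python3 - <<'E'
from plan import *
np.set_printoptions(precision=4,suppress=True)
gripper_to(.062)
p=telemetry.current_ee_pos(); r.move_l(p+[0,0,.11],vel=.2)
q=quat(tool(MS,-1))
BC2=BC+MS@np.array([0,0,-.002])
r.move_to(tcp(BC2,MS,.006,.1),q)
gripper_to(.068)
print(telemetry.current_t())
for n,b in(("side",(180,210,350,390)),("top",(160,190,310,310))):
    im=snap(n); x0,y0,x1,y1=b;k=4
    c=cv2.resize(np.ascontiguousarray(im[y0:y1,x0:x1,::-1]),None,fx=k,fy=k,interpolation=cv2.INTER_CUBIC)
    P=np.array([[a*.045,bb*.023,.004] for a,bb in((1,1),(1,-1),(-1,-1),(-1,1))])
    for y in(-.0223,.0237):
        qq=((proj(n,P@MT.T+place_c(y))-[x0,y0]+.5)*k-.5).round().astype(int); cv2.polylines(c,[qq],True,(255,255,255),1)
    cv2.imwrite(f"pics/rel_y_{n}.png",c)
E
```

```text
13.3
```

View pics/rel_y_side.png

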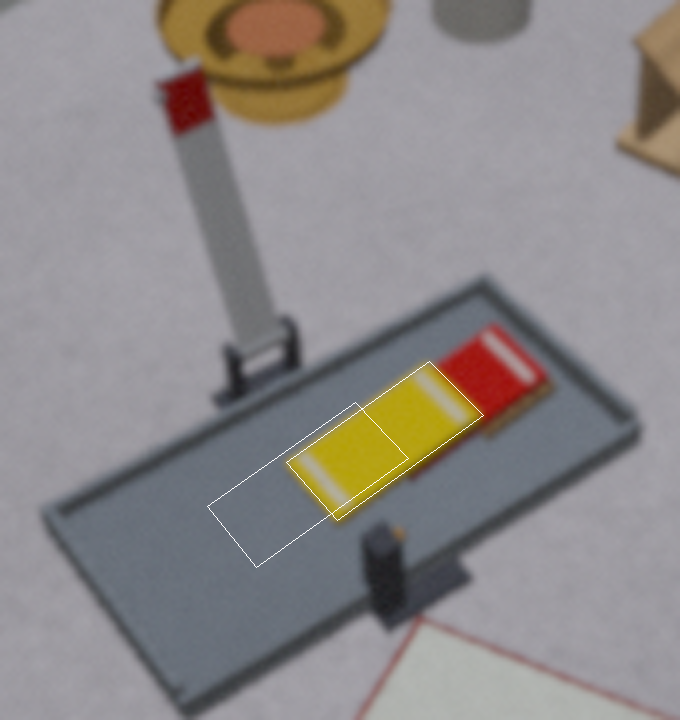

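View pics/rel_y_top.png

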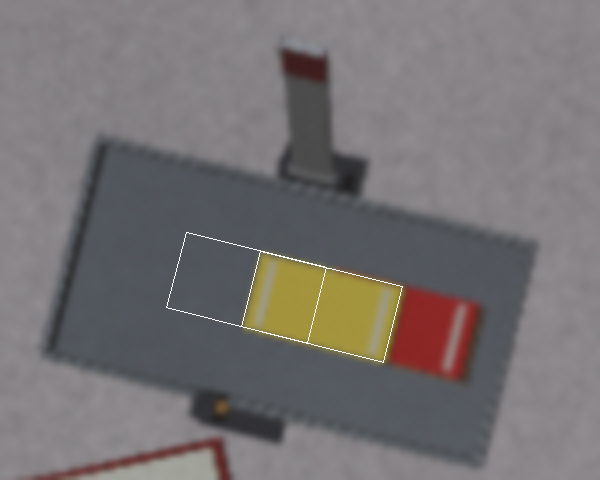

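Yellow lies on its target to about 1 mm in both views: its corners match the outline at side (288,462) and top (245,325). Red is unmoved. Next, blue.

```bash
python3 - <<'E'
from plan import *
np.set_printoptions(precision=4,suppress=True)
BC2=BC+MS@np.array([0,0,-.002])
hit=r.move_l(tcp(BC2,MS,.006,.018),vel=.12,guard=6); print(hit,telemetry.current_ee_pos()-tcp(BC2,MS,.006,.018))
if not hit:
    gripper_to(.03,20); print(telemetry.current_opening(),telemetry.current_wrist_force())
    r.move_l(tcp(BC2,MS,.006,.1),vel=.12); print(telemetry.current_opening(),telemetry.current_t())
for n,b in(("side",(330,110,480,230)),("top",(410,220,530,320))):
    im=snap(n); x0,y0,x1,y1=b;k=5
    c=cv2.resize(np.ascontiguousarray(im[y0:y1,x0:x1,::-1]),None,fx=k,fy=k,interpolation=cv2.INTER_CUBIC)
    P=np.array([[a*.045,bb*.023,.004] for a,bb in((1,1),(1,-1),(-1,-1),(-1,1))])
    q=((proj(n,P@MS.T+tcp(BC2,MS,0,.082))-[x0,y0]+.5)*k-.5).round().astype(int); cv2.polylines(c,[q],True,(255,255,255),1)
    cv2.imwrite(f"pics/hovb_{n}.png",c)
E
```

```text
False [ 0.     -0.0001  0.0002]
0.04579640560081163 [-3.4723 -0.9833  4.4751]
0.04583515135859475 15.5417
```

View pics/hovb_side.png

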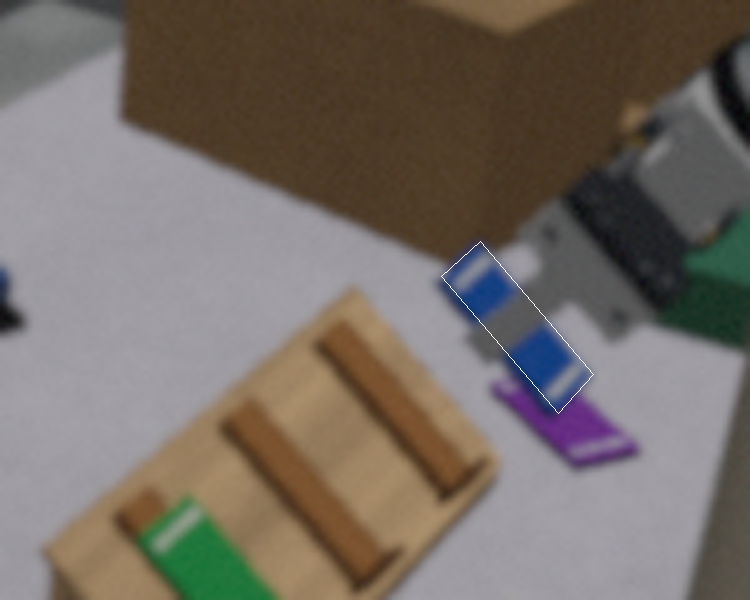

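View pics/hovb_top.png

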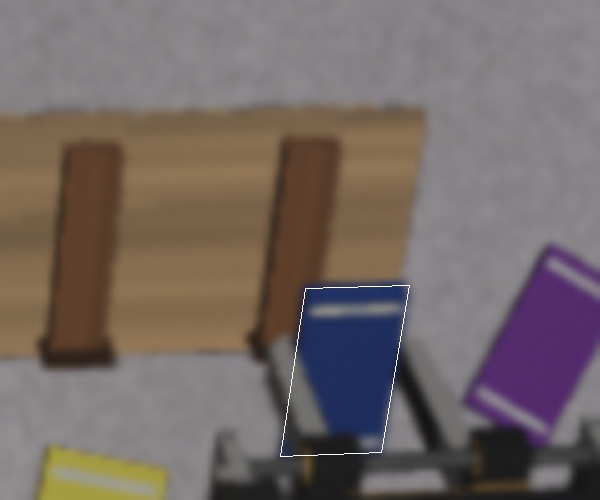

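```bash
python3 - <<'E'
from plan import *
np.set_printoptions(precision=4,suppress=True)
q=quat(tool(MT,-1)); dxm=.006-.0005
g=lambda dz: tcp(place_c(.0237,dz=dz),MT,dxm,.018)
r.move_to(g(.12),q); print(telemetry.current_t(),telemetry.current_opening())
r.move_l(g(.018),vel=.15)
hit=r.move_l(g(-.004),vel=.03,guard=2.5)
print(hit,telemetry.current_ee_pos()-g(0),telemetry.current_wrist_force(),telemetry.current_t())
for n,b in(("side",(180,210,350,390)),("top",(160,190,310,310))):
    im=snap(n); crop(im,'pl_b_'+n,*b,4)
E
```

```text
17.75 0.04564103210406931
True [-0.0006 -0.0003  0.0009] [0.5632 0.4613 0.546 ] 19.1417
```

View pics/pl_b_side.png

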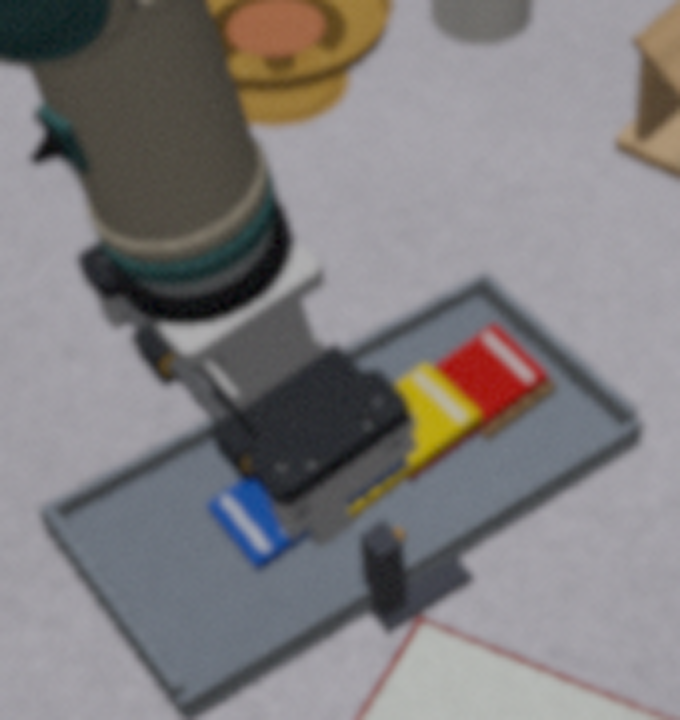

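View pics/pl_b_top.png

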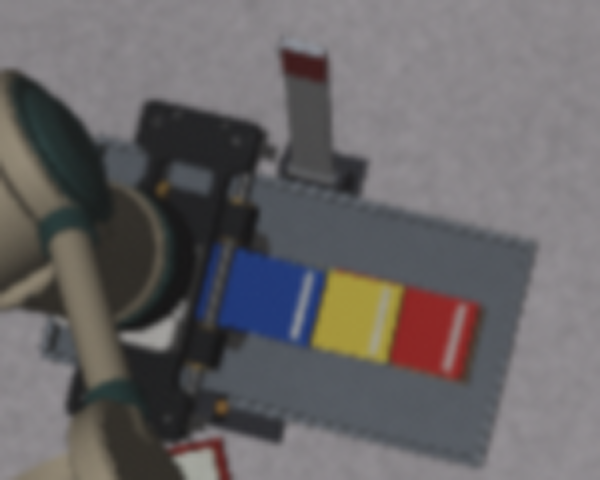

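Blue is seated: its high edge is at top crop (325,310), and its low end is on the outline predicted in the side view. Release, check, and then plan the keeper sweep.

```bash
python3 - <<'E'
from plan import *
np.set_printoptions(precision=4,suppress=True)
gripper_to(.062)
p=telemetry.current_ee_pos(); r.move_l(p+[0,0,.2],vel=.25)
gripper_to(0.0,10)
print(telemetry.current_t(),telemetry.current_ee_pos(),telemetry.current_joints(),telemetry.current_opening())
# keeper waypoint IK; tool vertical, jaw along tray y or x
for jaw in(0,np.pi/2,-np.pi/2,np.pi):
    Rv=TR@Rz(jaw)@np.diag([1,-1,-1.])
    out=[]
    for x,z in((.17,.17),(.17,.30),(.076,.2),(0,.15),(-.05,.045)):
        w=T0+TR@np.array([x,0,z+.025]); o=inverse_kinematics(w,quat(Rv)); out.append(None if o is None else o.round(2))
    print(round(jaw,2),out)
for n,b in(("side",(180,210,350,390)),("top",(160,190,310,310))):
    im=snap(n); crop(im,'rel_b_'+n,*b,4)
E
```

```text
21.6917 [0.497  0.2738 0.2363] [ 0.4682  0.3303  1.4244 -0.1357  1.4985  0.6989] 0.0008788776976469822
0 [array([ 0.2 ,  0.46,  1.3 , -0.  ,  1.38,  0.42]), array([ 0.2 ,  0.42,  1.05, -0.  ,  1.67,  0.42]), array([ 0.27,  0.33,  1.44, -0.  ,  1.37,  0.48]), array([ 0.33,  0.27,  1.66, -0.  ,  1.22,  0.55]), array([ 0.38,  0.32,  1.88, -0.  ,  0.94,  0.6 ])]
1.57 [array([ 0.2 ,  0.46,  1.3 , -0.  ,  1.38, -1.15]), array([ 0.2 ,  0.42,  1.05, -0.  ,  1.67, -1.15]), array([ 0.27,  0.33,  1.44, -0.  ,  1.37, -1.09]), array([ 0.33,  0.27,  1.66, -0.  ,  1.22, -1.02]), array([ 0.38,  0.32,  1.88, -0.  ,  0.94, -0.97])]
-1.57 [array([ 0.2 ,  0.46,  1.3 , -0.  ,  1.38,  1.99]), array([ 0.2 ,  0.42,  1.05, -0.  ,  1.67,  1.99]), array([ 0.27,  0.33,  1.44, -0.  ,  1.37,  2.05]), array([ 0.33,  0.27,  1.66, -0.  ,  1.22,  2.12]), array([ 0.38,  0.32,  1.88, -0.  ,  0.94,  2.17])]
3.14 [None, None, array([ 0.27,  0.33,  1.44, -0.  ,  1.37, -2.66]), array([ 0.33,  0.27,  1.66, -0.  ,  1.22, -2.6 ]), array([ 0.38,  0.32,  1.88, -0.  ,  0.94, -2.54])]
```

View pics/rel_b_side.png

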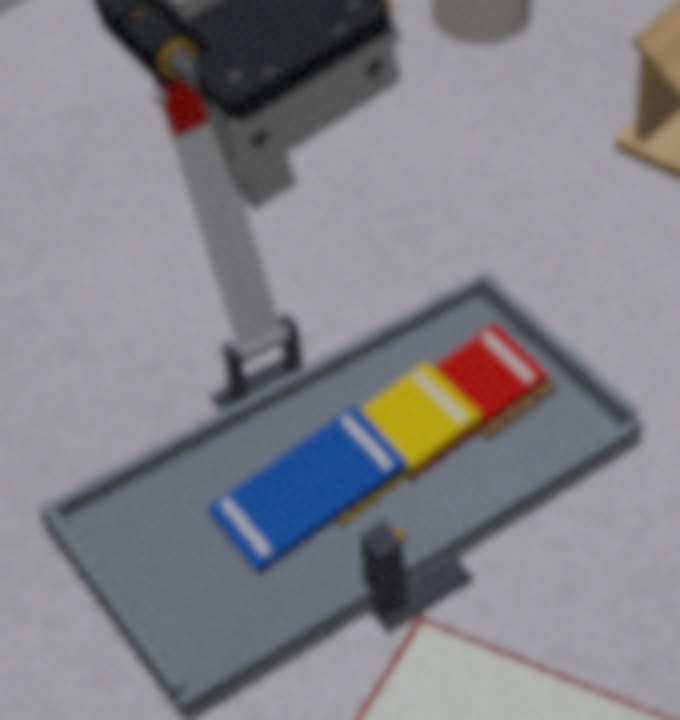

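View pics/rel_b_top.png

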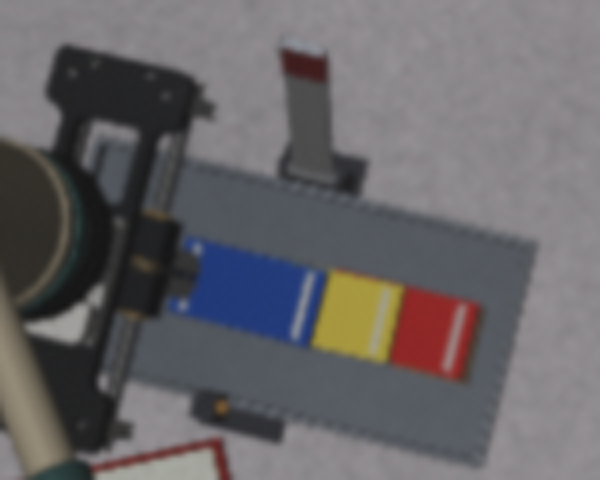

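The fan is as intended: straight, half overlaps, low ends down (blue's end at side crop (210,505) to (262,565)). Next, sweep the keeper over from behind with closed fingers.

```bash
cat >> plan.py <<'E'
RV=quat(TR@np.diag([1,-1,-1.]))
def W(cx,cz,h=.0125): return T0+TR@np.array([cx+h,0,cz+.025])
def corner(th,rho,gap=.0035): return .076-rho*np.cos(th)+gap*np.sin(th), .041+rho*np.sin(th)+gap*np.cos(th)
E
python3 - <<'E'
from plan import *
np.set_printoptions(precision=4,suppress=True)
p=telemetry.current_ee_pos(); r.move_l(p+[0,0,.05],vel=.25)
r.move_to(W(.160,.26),RV)
r.move_l(W(.160,.155),vel=.2)
print(telemetry.current_t(),telemetry.current_wrist_force())
print(r.move_l(W(.085,.157),vel=.12,guard=15),telemetry.current_t(),telemetry.current_wrist_force())
crop(snap('side'),'k1',130,130,370,310,3)
E
```

```text
23.55 [ 0.3892  0.0199 -0.2869]
False 24.325 [ 0.2513 -0.3702  0.1915]
```

View pics/k1.png

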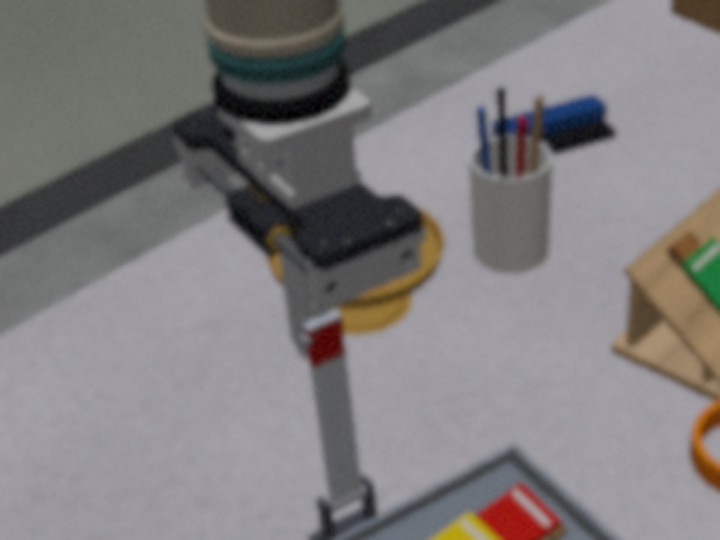

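The fingers are behind the bar (red end at (322,340)) and it is now nearly upright. Continuing the arc, then the press.

```bash
python3 - <<'E'
from plan import *
np.set_printoptions(precision=4,suppress=True)
ok=True
for d in(90,76,62,49,37,26,16,9):
    th=np.radians(d); rho=.116+(.147-.116)*(1-d/90)
    if r.move_l(W(*corner(th,rho)),vel=.15,guard=15): print('hit',d,telemetry.current_wrist_force()); ok=False; break
print(ok,telemetry.current_t(),telemetry.current_wrist_force())
crop(snap('side'),'k2',130,150,370,330,3)
E
```

```text
True 26.9167 [0.1929 0.653  1.4013]
```

View pics/k2.png

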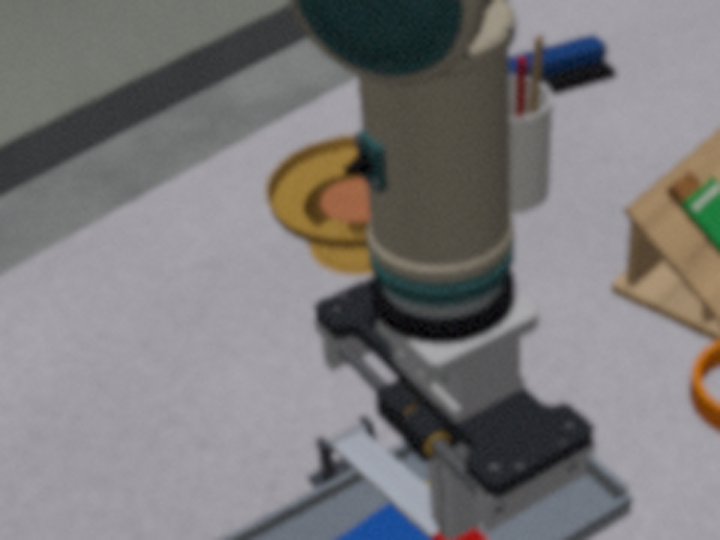

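The bar is under the fingertips, nearly level, its red end at (458,535). Pressing down.

```bash
python3 - <<'E'
from plan import *
np.set_printoptions(precision=4,suppress=True)
h=r.move_l(W(-.071,.036),vel=.03,guard=22); p=telemetry.current_ee_pos()
print(h,'tip z',p[2]-.025,telemetry.current_wrist_force(),telemetry.current_t())
r.hold(.2); print(telemetry.current_wrist_force())
r.move_l(p+[0,0,.06],vel=.15); print(telemetry.current_wrist_force())
q=telemetry.current_ee_pos(); r.move_l(q+[0,0,.14],vel=.25)
r.move_to([.35,-.05,.3],RV)
print(telemetry.current_t())
crop(snap('side'),'k3s',180,210,350,390,4); crop(snap('top'),'k3t',160,190,310,310,5); snap('side','fin_s'); snap('top','fin_t')
E
```

```text
True tip z 0.043215143480159264 [-2.8787 -1.5201 13.5833] 27.8
[-2.6551 -0.9484 12.6284]
[-0.884   0.1654 -0.4194]
30.475
```

View pics/k3s.png

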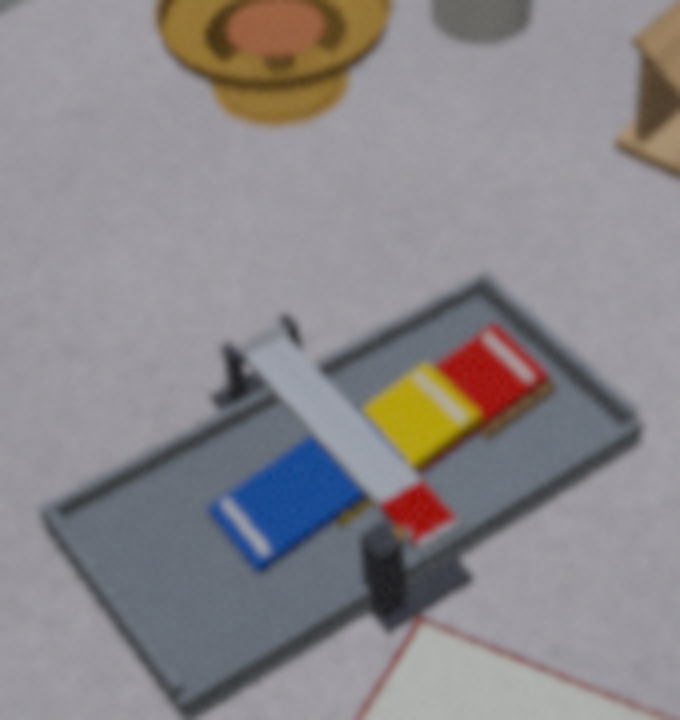

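View pics/k3t.png

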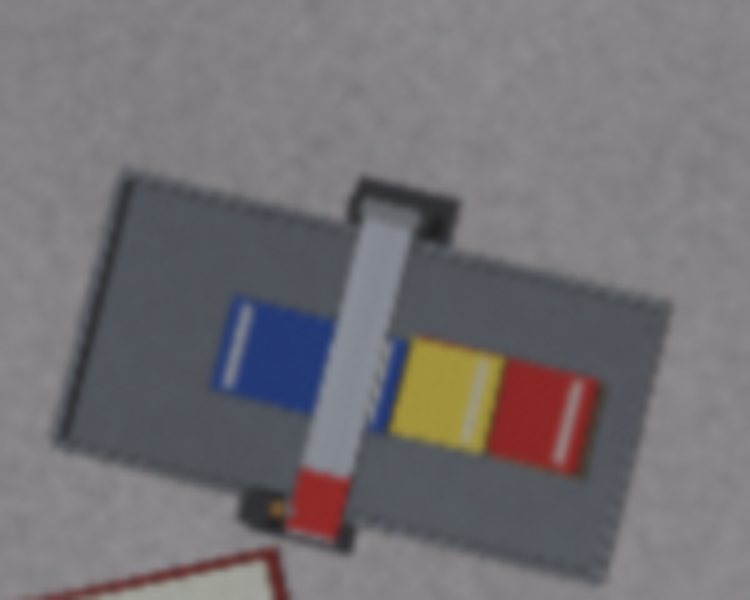

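View pics/fin_t.png

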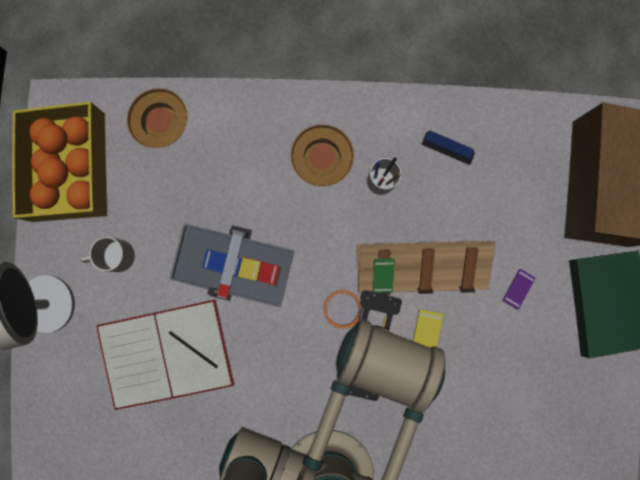

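```bash
python3 - <<'E'
from plan import *
np.set_printoptions(precision=1,suppress=True)
im=snap('side'); x0,y0,x1,y1=(180,210,350,390);k=4
c=cv2.resize(np.ascontiguousarray(im[y0:y1,x0:x1,::-1]),None,fx=k,fy=k,interpolation=cv2.INTER_CUBIC)
for th,col in((0,(255,255,255)),(.08,(0,255,0))):
    L=[]
    for rho,y in((.02,-.012),(.155,-.012),(.155,.012),(.02,.012)):
        x,z=corner(th,rho,.003); L.append(T0+TR@np.array([x,y,z]))
    q=((proj('side',L)-[x0,y0]+.5)*k-.5).round().astype(int); cv2.polylines(c,[q],True,col,1)
cv2.imwrite('pics/k4.png',c[60:,:])
print([ (np.array(d['at'])*1000,round(d['score'],2)) for d in models.mark_of('keeper_tip','side')[:2]],(T0+TR@np.array([-.069,0,.044]))*1000)
E
```

```text
[(array([420.6, 254.8,  43.8]), 0.72)] [422.3 257.2  44. ]
```

View pics/k4.png

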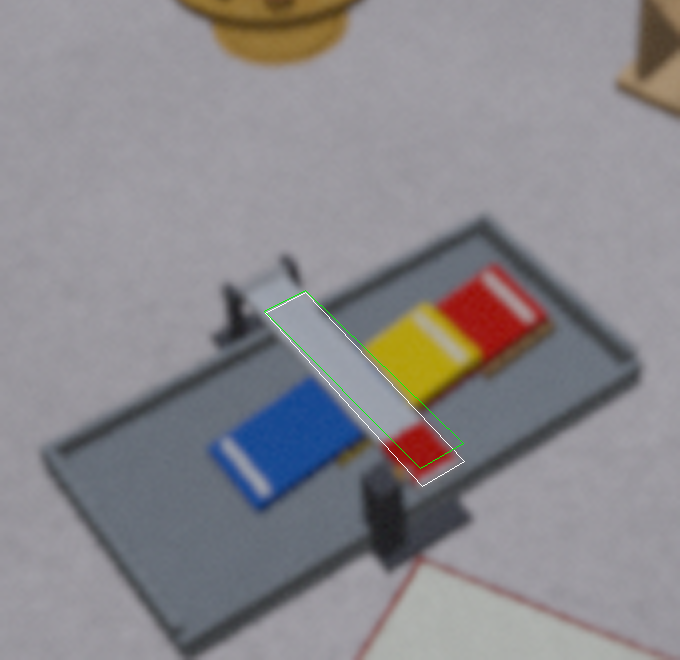

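View pics/fin_s.png

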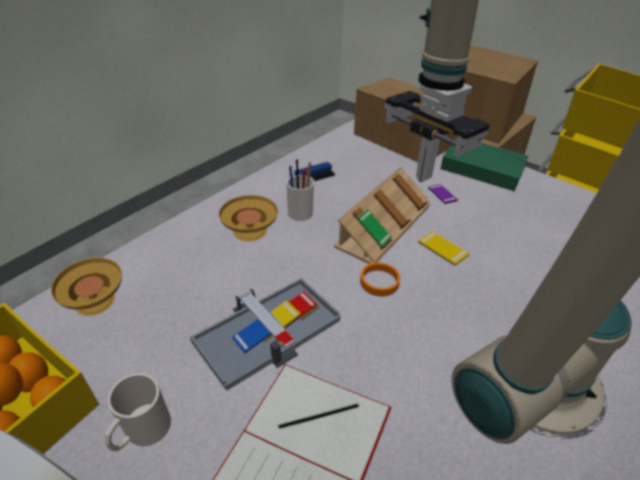

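The network puts the tip at z = 43.8 mm, which agrees with shut (44). The overlay is less clear, so I'll do a gentle touch to confirm the bar stayed down after release.

```bash
python3 - <<'E'
from plan import *
np.set_printoptions(precision=4,suppress=True)
r.move_to(W(-.066,.10),RV); r.move_l(W(-.066,.06),vel=.15)
print(r.move_l(W(-.066,.036),vel=.02,guard=2),telemetry.current_ee_pos()[2]-.025,telemetry.current_wrist_force())
print(r.move_l(W(-.066,.034),vel=.02,guard=25),telemetry.current_ee_pos()[2]-.025,telemetry.current_wrist_force())
p=telemetry.current_ee_pos(); r.move_l(p+[0,0,.15],vel=.2); r.move_to([.35,-.05,.3],RV)
crop(snap('side'),'k5',180,210,350,390,4); print(telemetry.current_t())
E
```

```text
True 0.04374198350293155 [-0.5964  0.6612  4.37  ]
True 0.043197955490739355 [-3.0775 -2.1995 14.5139]
35.875
```

View pics/k5.png

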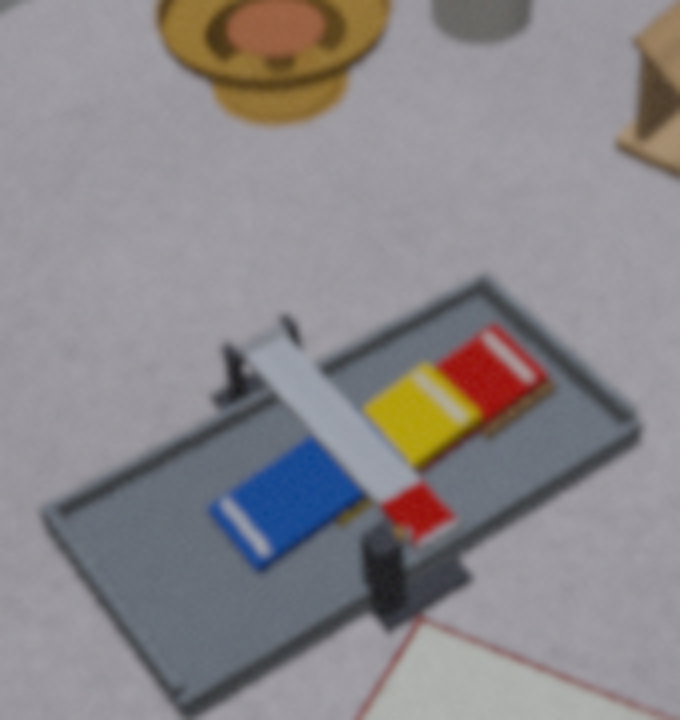

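The touch met the bar at 43.7 mm, so it stayed fully shut (44 mm) after release. The fan is unchanged. Handing in.

```bash
python3 -c "
from plant import r, telemetry
print(r.sign_off(), telemetry.current_t())"
```

```text
the job is handed in; nothing more can be done
the job is handed in; nothing more can be done
```

The job is done and handed in at about 36 s of the 64 s allowed. Yellow is shingled onto red and blue onto yellow along the middle of the tray, and the keeper bar is swung over and snapped shut.

- **Fan:** In both cameras, after release, yellow matched the nominal outline to about 1 mm. Blue was checked by eye: straight, about half overlapped, low end down. Red did not visibly move.
- **Left alone:** Green is still on the stand, and the other things on the table look unmoved.
- **Keeper:** A light touch after release met the bar at 43.7 mm, and the network read 43.8 mm, against 44 mm when fully shut.
- **What disagreed:** In the side view, the shut-bar outline I drew sat 1–2 pixels off the picture. I took this as camera calibration error, because the touch and the network agreed that the bar was shut.

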